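# Free the rusted tray bolt and lock the wrench away

## Task

The slide bolt across the wrench cutout of the plywood tool tray is rusted stiff: work it by its knob with short back-and-forth strokes, pushing it home after each pull, until it runs and can be drawn fully back. Then lay the adjustable wrench flat in its cutout, head in the wide end, slide the bolt fully home across it again and let go. Leave the mug, the tape measure and the sanding block where they are.

Things in the scene. Friction and masses are not known exactly. Their poses are not given: they have to be found in the camera images.
- tray: plywood tool tray fixed to the bench, 190 x 264 mm, 20 mm high. Origin on the bench under the middle of the wrench cutout; x points away from the robot (turned up to 0.3 rad), y left, z up; the tray reaches x -135..55, y -132..132 mm. The finger notch (y -22..30, x -49..49 mm) crosses the cutout, down to the same floor
- cutout (a point): point on the cutout floor, 6 mm above the bench (14 mm deep), over the tray's origin, axes as the tray's: the wrench's origin lies here when in place, wrench y along this y. The cutout runs along y, -118..118 mm: shank slot 38 mm wide, head pocket (y -118..-30 mm) 58 mm wide
- knob (a point): middle of the upright round rusty knob of the bolt, 75 mm above the bench; diameter 20 mm, top 17 mm above this point, foot 29 mm below it (the case's top is under it). At bolt value q it stands at x = -46 mm - q, y = 75 mm in the tray frame
- bolt (a joint): travel of the slide bolt (m) along the tray's -x: 0 home across the cutout, 0.062 fully drawn. 13 mm square bar, underside 23 mm above the bench. Starts 7 to 11 mm out; about 10 N friction, 4 N more at 0.1 m/s. Pulls stick hard at about 18, then 25, then 32 mm; harder pulling does not help, each push fully home (under 3 mm) frees it 7 mm further, and after the third it runs freely
- wrench: grey adjustable wrench lying flat, face up, 49 x 228 x 18 mm, 0.28 kg. Origin under its middle; y runs along it: head at -y (y -114..-38 mm, 49 mm wide, thumb screw 18 mm high at y -70), shank at +y, 11 mm thick, up to 30 mm wide. Gripped across the shank at its origin, the fingers fit the finger notch. Starts with y within 0.9 rad of the robot's left (+y)
- mug: orange mug, 81 x 120 x 101 mm, origin under its middle; leave it
- measure: yellow tape measure, 37 x 88 x 62 mm, origin under its middle; leave it
- sander: brown sanding block, 66 x 110 x 32 mm, origin under its middle; leave it
- case (a point): middle of the top of the rusty bolt case, 42 mm above the bench (rivets to 44 mm), case 96 x 68 mm, at x -126..-30, y 41..109 mm in the tray frame. Across the cutout from it the keeper staple stands at x 24..40, y 53..97 mm, up to 41 mm

How it is judged:
On the way, in this order (a step that is already met when the one before it is completed fails the run):
1. the bolt is worked free and drawn back at least 54 mm, with the wrench not yet in the cutout (value of joint bolt above 0.054 m and horizontal distance between wrench and cutout above 0.05 m), for 0.1 s.
2. the wrench lies flat in its cutout, the bolt still drawn (value of joint bolt above 0.045 m and horizontal distance between wrench and cutout below 0.01 m and z of wrench in the frame of cutout below 0.003 m and angle between wrench's own z axis and vertical below 0.05 rad), for 0.2 s.
At the end, for the whole second after the job is handed in: the wrench lies flat at rest in its cutout (origin within 10 mm of the cutout point, less than 3 mm above the floor, tilt under 0.05 rad) and the bolt is home across it (below 5 mm) (value of joint bolt below 0.005 m and horizontal distance between wrench and cutout below 0.01 m and z of wrench in the frame of cutout below 0.003 m and angle between wrench's own z axis and vertical below 0.05 rad and linear speed of wrench below 0.02 m/s); the robot touches nothing.
It fails at once if the mug is moved by more than 30 mm or tipped (distance of mug from where it was at the start of the episode above 0.03 m or angle between mug's own z axis and vertical above 0.5 rad).
It fails at once if the tape measure is moved by more than 30 mm (distance of measure from where it was at the start of the episode above 0.03 m).
It fails at once if the sanding block is moved by more than 30 mm (distance of sander from where it was at the start of the episode above 0.03 m).
It also fails if it takes over 59 s, if anything falls off the work surface, if the arm or the gripper's body presses on something with over 40 N, if the wrist force passes 120 N, or if a joint passes its speed limit or range.

## Robot

A 7-joint arm with a two-finger parallel gripper is mounted at the origin on a cart in front of the work surface, level with it; the furniture and walls round the work are solid. World frame = base frame: x ahead of the robot, y to its left, z up, the work surface at z = 0. Lengths are in m, angles in rad, forces in N, time in s.
With the tool pointing down it reaches from about 0.425 to 0.875 m from the base axis. Payload 4.7 kg.
Tool frame: the origin (TCP) lies between the finger pads; the fingertips stand 22 mm ahead of it and the grasp point (between the pads) lies 3 mm ahead of it; z points along the fingers, y is the line along which they close (so a half turn about z gives the same grasp; the last joint's range is limited). The gripper opens to 87 mm and grips with 3 to 60 N. Pads are 19 mm wide; open, the fingers measure 117 mm over their backs; the gripper's body (75 mm by 190 mm) begins 51 mm behind the grasp point.
Start: joints at [-1.314, 0.321, -0.07, 1.45, 0.023, 1.371, -0.057], TCP at [0.156, 0.631, 0.223] pointing down, gripper open.
Joint ranges: [-2.86, 2.86], [-0.3, 2.09], [-1.38, 1.24], [0.06, 2.45], [-1.56, 4.7], [0.09, 2.05], [-2.69, 2.69]. Speed limits (rad/s): [2.57, 2.57, 3.14, 3.14, 3.14, 3.14, 3.14].

## Interface

Orientations are given as a rotation vector (axis times angle).
In Python, from bench import ctrl gives the robot as it stands. The module is installed in compiled form; this text tells all that it offers.
- The arm moves only by the tool send_rows, never from a script. Its argument "motion" is a list of rows, each an object with "claw": the opening, from -1 (shut) to 1 (fully open); "slide": the shift along the tool's x, y, z in mm, a list of three; "delta_rot": the turn, a rotation vector about the tool's x, y, z in rad, a list of three. In form: [{"claw": claw, "slide": [x, y, z], "delta_rot": [ax, ay, az]}, ...]. A call has 1 to 5 rows; each row is the pose to reach, as a shift and turn from the pose commanded when the call began, along the tool's axes at that moment; what a row does not reach only later rows make up. A row lasts 1/10 s, in which the tool goes at most 50 mm and 8.59 degrees, less where a joint would pass 70% of its speed; a pose out of reach is approached as far as the arm can. A call with a gripper value outside its range is refused whole. The fingers move at their own pace and stop on an object; "grip_force" is the grip in N (left out, the last holds). Time passes only in rows, so rows that repeat a pose let the fingers close. It gives the time, the measured TCP pose, the force, the opening and the grip force at its end, in the units of the state.
- ctrl.get_state(): the state, without advancing time (a new reading comes with each control period).
- ctrl.get_image(name): name is "side" or "top" or "wrist"; returns a dict with "color" (420x560x3 uint8, blue, green, red), "fx", "fy", "cx", "cy" (pixels), "pose" (4x4, takes a point from camera to world coordinates). Camera axes: x right, y down, z forward; pixel columns grow to the right and rows downward; lengths in m; the calibration is good to about 2 mm. A picture is of the moment at which its call begins. There is no depth.
- ctrl.close_job(): hands the job in; it is judged then, once.
The state is a dict: "time": time; "joint_positions": joint angles; "qd": joint speeds; "joint_torque": joint torques, N m; "position": TCP position; "tool_rot": TCP orientation; "ft_force": force on the tool from outside, world axes, zero at the start; "torque": the same for the moment, N m; "grip_width": opening from 0.0 (shut) to 1.0 (fully open); "grip_force": force on a finger pad.
Only numpy, scipy, OpenCV 4.12 (cv2) and the standard library are available. Lean on these libraries where they do the work, as an engineer would, in place of code of your own. Each camera call takes 0.05 s, during which the arm holds its last target. There are 200 camera calls.

## Working session

There is one attempt and no reset: what is moved stays moved. The work goes in short steps, Python scripts to look and compute and a tool call to move; the robot and the scene stay as the last step left them, time stands still between calls to the robot, and variables do not carry over. Pictures are saved under pics/ and viewed, at most 10 in all, crops included, and the job is handed in when it is done.

Besides the shell and the picture viewer there is one more tool, called after "Emit:" by a JSON object that holds its "op" and its "data", one argument or row to a line. send_rows: Moves the arm, as the interface text tells. Its arguments: {"type":"object","properties":{"motion":{"type":"array","items":{"type":"object","properties":{"claw":{"type":"number"},"slide":{"type":"array","items":{"type":"number"}},"delta_rot":{"type":"array","items":{"type":"number"}}}}},"grip_force":{"type":"number"}},"required":["motion"]}

```bash
mkdir -p pics; python3 - <<'E'
from bench import ctrl
import cv2,pickle
d={}
for n in("side","top"):
    i=ctrl.get_image(n);d[n]=i;cv2.imwrite(f"pics/{n}0.png",i["color"])
    print(n,i["fx"],i["cx"],i["cy"],i["pose"].round(3).tolist())
pickle.dump(d,open("i0.pkl","wb"))
s=ctrl.get_state();print(s)
E
```

```text
side 409.0315638616671 274.8737806664854 205.96232799315112 [[0.9, -0.295, 0.321, 0.175], [-0.435, -0.628, 0.645, -0.639], [0.011, -0.72, -0.694, 0.836], [0.0, 0.0, 0.0, 1.0]]
top 411.9582603903159 285.10093194625244 207.64278387457358 [[0.011, -0.997, 0.08, 0.455], [-1.0, -0.013, -0.027, 0.095], [0.028, -0.08, -0.996, 1.331], [0.0, 0.0, 0.0, 1.0]]
{'time': 0.1, 'joint_positions': array([-1.31390271,  0.32175246, -0.07006486,  1.45154768,  0.02262307,
        1.37077735, -0.05686861]), 'qd': array([ 0.00040751, -0.00215932,  0.00139095, -0.00433552,  0.00043743,
        0.00058067,  0.00042456]), 'joint_torque': array([-6.92247590e-05, -4.92568839e+01, -4.05399352e-01, -3.13397169e+01,
       -6.40475401e-02,  3.95392010e-02,  5.67609447e-05]), 'position': array([0.1562203 , 0.63044957, 0.22227106]), 'tool_rot': array([-3.80362791e-01, -3.11839448e+00,  2.66473800e-03]), 'ft_force': array([ 0.841708  ,  0.34903201, -0.66272919]), 'torque': array([-0.01657778, -0.03299119,  0.02045523]), 'grip_force': 0.0, 'grip_width': 0.9994196725283794}
```

View pics/top0.png

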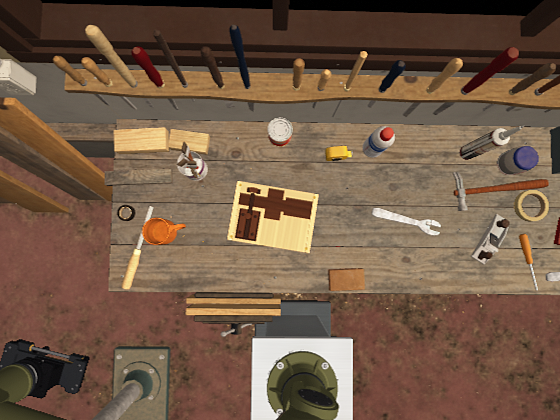

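View pics/side0.png

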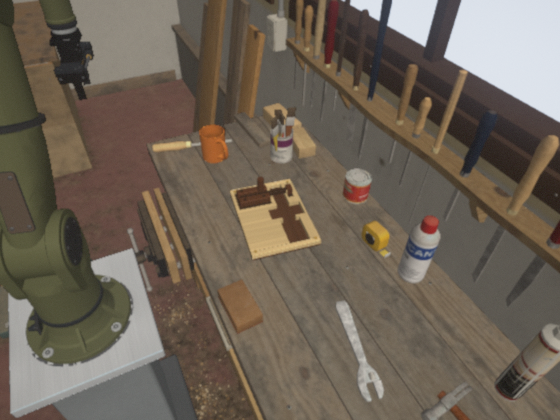

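The top view shows the tray around (275,215), with the bolt and case at its left (247,215). The wrench runs from (375,211) to (437,228), the sanding block is at (347,279) and the measure at (339,153). I'll enlarge these.

```bash
python3 - <<'E'
import cv2,pickle,numpy as np
d=pickle.load(open("i0.pkl","rb"))
t=d["top"]["color"];s=d["side"]["color"]
c=lambda im,x,y,w,h,f:cv2.resize(im[y:y+h,x:x+w],None,fx=f,fy=f,interpolation=cv2.INTER_CUBIC)
a=np.hstack([c(t,225,175,100,75,4),c(t,360,185,100,75,4)])
b=np.hstack([c(s,225,165,100,100,3)[:300],np.zeros((300,20,3),np.uint8),c(s,310,290,120,120,2.5),np.zeros((300,180,3),np.uint8)])
cv2.imwrite("pics/crop0.png",np.vstack([a,b]))
E
```

```text
(no output)
```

View pics/crop0.png

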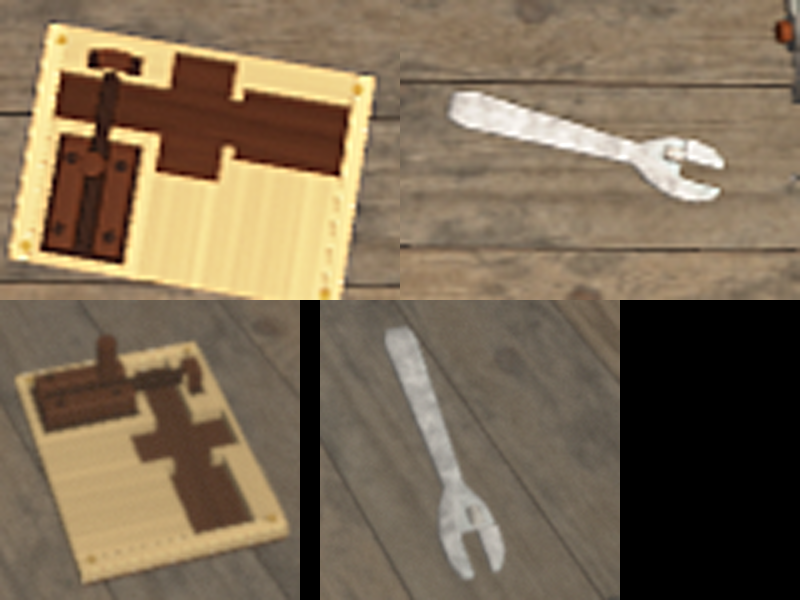

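The crops give these points:
- **Top view:** tray corners (237.5,180.5), (319,194) and (227,240.5), knob top (248,215.5), wrench shank end (373,212) and jaw tips around (440,229).
- **Side view:** tray corners (230,189), (291,179), (320,239) and (252,256), knob top (260,178), wrench ends (341,302) and (376,400).

```bash
cat > h.py <<'E'
import numpy as np,pickle
from scipy.optimize import least_squares
from scipy.spatial.transform import Rotation as R
def proj(im,P):
    T=np.linalg.inv(im["pose"]);c=np.atleast_2d(P)@T[:3,:3].T+T[:3,3]
    return np.c_[im["fx"]*c[:,0]/c[:,2]+im["cx"],im["fy"]*c[:,1]/c[:,2]+im["cy"]]
def tri(obs):  # [(im,(u,v)),...]
    r=least_squares(lambda p:np.concatenate([(proj(i,p)[0]-u) for i,u in obs]),[.5,0,.03]);return r.x,np.abs(r.fun).max()
def tray(p):  # tray pose x,y,yaw -> func
    c,s=np.cos(p[2]),np.sin(p[2]);return lambda q:np.array([p[0]+c*q[0]-s*q[1],p[1]+s*q[0]+c*q[1],q[2]])
E
python3 - <<'E'
from h import *
d=pickle.load(open("i0.pkl","rb"));t,s=d["top"],d["side"]
C=[(.055,.132),(.055,-.132),(-.135,.132),(-.135,-.132)]
ot=[(237.5,180.5),(319,194),(227,240.5),(309.5,252)];os=[(291,179),(320,239),(230,189),(252.3,255.7)]
for i in range(4):print("corner",C[i],tri([(t,ot[i]),(s,os[i])]))
def f(p):
    F=tray(p);P=np.array([F((*c,p[3])) for c in C]);return np.concatenate([(proj(t,P)-ot).ravel(),(proj(s,P)-os).ravel()])
r=least_squares(f,[.5,.1,-.1,.02]);p=r.x;print("tray",p,r.fun.round(1))
k=tri([(t,(248.2,215.5)),(s,(260,178.3))]);print("knob",k)
F=tray(p)
for q in(.007,.011):print(F((-.046-q,.075,.092)))
a=tri([(t,(373,212)),(s,(341.2,302))]);b=tri([(t,(440,229)),(s,(375.6,400.4))]);print("wr",a,b,np.linalg.norm(a[0]-b[0]),(a[0]+b[0])/2,"yaw",np.arctan2(*(a[0]-b[0])[:2])*-1)
E
```

```text
corner (0.055, 0.132) (array([0.64858044, 0.21109528, 0.01663964]), np.float64(0.8772618025150223))
corner (0.055, -0.132) (array([ 0.6038905 , -0.04857961,  0.02449033]), np.float64(0.38052411276663634))
corner (-0.135, 0.132) (array([0.45727107, 0.23950239, 0.02437393]), np.float64(1.1444211708399052))
corner (-0.135, -0.132) (array([ 0.42017981, -0.02029017,  0.01988964]), np.float64(0.0013017517014759505))
tray [ 0.57206467  0.08950962 -0.15348444  0.02104852] [ 0.1 -0.4 -0.1 -0.2  0.2 -1.6  0.   0.6 -1.5 -0.9  1.1  0.7 -0.7  0.5
 -0.6 -0.1]
knob (array([0.52934172, 0.17131274, 0.09245246]), np.float64(0.0031325584467936096))
[0.5311539  0.17173073 0.092     ]
[0.52720093 0.17234226 0.092     ]
wr (array([ 0.55426472, -0.2282211 ,  0.00945077]), np.float64(1.082760767372264)) (array([ 0.49834206, -0.44628549,  0.00488662]), np.float64(0.03525603523948462)) 0.22516716110203394 [ 0.52630339 -0.33725329  0.0071687 ] yaw -0.2510401980659778
```

Everything checks out: the tray top is at 21 mm (20 given), the knob top at 92 mm (92 given), q is about 9 mm, and the wrench is about 225 mm long (228 given). Next is a planning helper.

```bash
cat > plan.py <<'E'
from h import *
def rot(th): c,s=np.cos(th),np.sin(th); return np.array([[-s,c,0],[c,s,0],[0,0,-1.]])
def plan(wps,start=None):  # wps: (xyz, tool-y angle); prints slide mm / delta_rot per leg
    from bench import ctrl
    s=ctrl.get_state();p,Q=np.array(s["position"]),R.from_rotvec(s["tool_rot"]).as_matrix()
    print("t",s["time"],"pos",p.round(4),"F",np.round(s["ft_force"],1),"w",round(s["grip_width"],3),"gf",round(s["grip_force"],1),"th",np.arctan2(Q[1,1],Q[0,1]).round(4),"q",np.round(s["joint_positions"],2))
    for x,th in wps:
        x=np.array(x);R1=rot(th);print("slide",(Q.T@(x-p)*1e3).round(1),"rot",R.from_matrix(Q.T@R1).as_rotvec().round(3));p,Q=x,R1
E
python3 - <<'E'
from plan import *
a=np.array([.1562,.6304,.2222]);b=np.array([.5293,.1713,.2]);t0,t1=1.327,-.1535
plan([(a+(b-a)*f,t0+(t1-t0)*f) for f in(.3333,.6667,1)])
E
```

```text
t 0.1 pos [0.1562 0.6304 0.2223] F [ 0.8  0.3 -0.7] w 0.999 gf 0.0 th 1.328 q [-1.31  0.32 -0.07  1.45  0.02  1.37 -0.06]
slide [-157.5 -118.7    7.7] rot [-0.002  0.001  0.494]
slide [-195.   -29.7    7.4] rot [0.    0.    0.494]
slide [-185.7   66.2    7.4] rot [0.    0.    0.493]
```

Emit:
{"op": "send_rows", "data": {
  "motion": [
    {"claw": 1, "slide": [-35, -25, 2], "delta_rot": [0, 0, 0.1]},
    {"claw": 1, "slide": [-70, -50, 3], "delta_rot": [0, 0, 0.2]},
    {"claw": 1, "slide": [-105, -80, 5], "delta_rot": [0, 0, 0.3]},
    {"claw": 1, "slide": [-135, -105, 6], "delta_rot": [0, 0, 0.4]},
    {"claw": 1, "slide": [-158, -119, 8], "delta_rot": [0, 0, 0.494]}
  ]
}}

```text
time: 0.6
position: [0.283, 0.4744, 0.2151]
tool_rot: [1.141, 2.926, -0.001]
ft_force: [-0.5, 0.1, -0.2]
grip_width: 1.002
grip_force: 0.0
```

Emit:
{"op": "send_rows", "data": {
  "motion": [
    {"claw": 1, "slide": [-40, -6, 2], "delta_rot": [0, 0, 0.1]},
    {"claw": 1, "slide": [-80, -12, 3], "delta_rot": [0, 0, 0.2]},
    {"claw": 1, "slide": [-120, -18, 5], "delta_rot": [0, 0, 0.3]},
    {"claw": 1, "slide": [-160, -24, 6], "delta_rot": [0, 0, 0.4]},
    {"claw": 1, "slide": [-195, -30, 7], "delta_rot": [0, 0, 0.494]}
  ]
}}

```text
time: 1.1
position: [0.4064, 0.322, 0.2079]
tool_rot: [1.82, 2.56, -0.001]
ft_force: [0.2, 0.5, 0.7]
grip_width: 1.002
grip_force: 0.0
```

Emit:
{"op": "send_rows", "data": {
  "motion": [
    {"claw": 1, "slide": [-40, 14, 2], "delta_rot": [0, 0, 0.1]},
    {"claw": 1, "slide": [-80, 28, 3], "delta_rot": [0, 0, 0.2]},
    {"claw": 1, "slide": [-120, 42, 5], "delta_rot": [0, 0, 0.3]},
    {"claw": 1, "slide": [-160, 57, 6], "delta_rot": [0, 0, 0.4]},
    {"claw": 1, "slide": [-186, 66, 7], "delta_rot": [0, 0, 0.494]}
  ]
}}

```text
time: 1.6
position: [0.5312, 0.1673, 0.201]
tool_rot: [2.392, 2.034, -0.001]
ft_force: [-0.9, 0.1, -0.4]
grip_width: 1.0
grip_force: 0.0
```

```bash
python3 - <<'E'
from plan import *
from bench import ctrl
import cv2
i=ctrl.get_image("wrist");pickle.dump(i,open("w1.pkl","wb"));cv2.imwrite("pics/w1.png",i["color"])
plan([((.5293,.1713,.2),-.1535),((.5293,.1713,.078),-.1535)])
for q in((.5293,.1713,.092),):print(proj(i,q))
E
```

```text
t 1.65 pos [0.5334 0.163  0.201 ] F [ 2.3 -2.8  0.4] w 0.999 gf 0.0 th -0.1702 q [-0.76  0.14  0.46  1.73 -0.06  1.28 -0.46]
slide [ 7.5 -5.5  0.9] rot [ 0.003  0.003 -0.017]
slide [  0.   0. 122.] rot [0. 0. 0.]
[[281.35592999 203.14483983]]
```

View pics/w1.png

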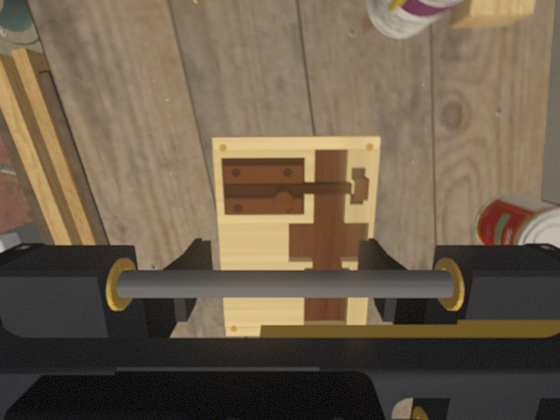

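The wrist view shows the knob at (283,200) against a predicted (281,203), so the position is confirmed. Descending now.

Emit:
{"op": "send_rows", "data": {
  "motion": [
    {"claw": 1, "slide": [0, 0, 0], "delta_rot": [0, 0, 0]},
    {"claw": 1, "slide": [0, 0, 40], "delta_rot": [0, 0, 0]},
    {"claw": 1, "slide": [0, 0, 80], "delta_rot": [0, 0, 0]},
    {"claw": 1, "slide": [0, 0, 122], "delta_rot": [0, 0, 0]},
    {"claw": 1, "slide": [0, 0, 122], "delta_rot": [0, 0, 0]}
  ]
}}

```text
time: 2.15
position: [0.5238, 0.1709, 0.0736]
tool_rot: [-2.379, -2.045, 0.018]
ft_force: [-0.4, -0.4, -0.0]
grip_width: 0.997
grip_force: 0.0
```

```bash
python3 - <<'E'
from plan import *
plan([((.5293,.1713,.078),-.1535)])
E
```

```text
t 2.15 pos [0.5238 0.1709 0.0736] F [-0.4 -0.4 -0. ] w 0.997 gf 0.0 th -0.1507 q [-0.75  0.26  0.44  1.88 -0.12  1.05 -0.41]
slide [ 1.2  5.3 -4.5] rot [-0.01   0.006  0.003]
```

Emit:
{"op": "send_rows", "data": {
  "motion": [
    {"claw": 1, "slide": [0, 0, 0], "delta_rot": [0, 0, 0]},
    {"claw": -1, "slide": [0, 0, 0], "delta_rot": [0, 0, 0]},
    {"claw": -1, "slide": [0, 0, 0], "delta_rot": [0, 0, 0]},
    {"claw": -1, "slide": [0, 0, 0], "delta_rot": [0, 0, 0]},
    {"claw": -1, "slide": [0, 0, 0], "delta_rot": [0, 0, 0]}
  ],
  "grip_force": 30
}}

```text
time: 2.65
position: [0.5302, 0.1712, 0.0804]
tool_rot: [2.386, 2.044, 0.003]
ft_force: [-0.0, -0.6, 0.3]
grip_width: 0.717
grip_force: 0.0
```

```bash
python3 - <<'E'
from plan import *
plan([((.5293,.1713,.078),-.1535)])
E
```

```text
t 2.65 pos [0.5302 0.1712 0.0804] F [-0.  -0.6  0.3] w 0.717 gf 0.0 th -0.154 q [-0.75  0.25  0.44  1.87 -0.12  1.05 -0.41]
slide [-0.  -0.9  2.4] rot [ 0.001 -0.001 -0.001]
```

Emit:
{"op": "send_rows", "data": {
  "motion": [
    {"claw": -1, "slide": [0, 0, 2], "delta_rot": [0, 0, 0]},
    {"claw": -1, "slide": [0, 0, 2], "delta_rot": [0, 0, 0]},
    {"claw": -1, "slide": [0, 0, 2], "delta_rot": [0, 0, 0]},
    {"claw": -1, "slide": [0, 0, 2], "delta_rot": [0, 0, 0]},
    {"claw": -1, "slide": [0, 0, 2], "delta_rot": [0, 0, 0]}
  ]
}}

```text
time: 3.15
position: [0.5296, 0.1709, 0.0772]
tool_rot: [-2.386, -2.044, 0.0]
ft_force: [0.1, 1.3, 0.5]
grip_width: 0.265
grip_force: 0.0
```

Emit:
{"op": "send_rows", "data": {
  "motion": [
    {"claw": -1, "slide": [0, 0, 0], "delta_rot": [0, 0, 0]},
    {"claw": -1, "slide": [0, 0, 0], "delta_rot": [0, 0, 0]},
    {"claw": -1, "slide": [0, 0, 0], "delta_rot": [0, 0, 0]},
    {"claw": -1, "slide": [0, 0, 0], "delta_rot": [0, 0, 0]},
    {"claw": -1, "slide": [0, 0, 0], "delta_rot": [0, 0, 0]}
  ]
}}

```text
time: 3.65
position: [0.5296, 0.1709, 0.0772]
tool_rot: [-2.386, -2.044, 0.0]
ft_force: [-0.2, -0.9, -0.6]
grip_width: 0.216
grip_force: 30.0
```

```bash
python3 - <<'E'
from plan import *
F=tray([.57206,.08951,-.1535])
plan([(F((-.046-q,.075,.078)),-.1535) for q in (.009,0,.0178,0)])
E
```

```text
t 3.65 pos [0.5296 0.1709 0.0772] F [-0.2 -0.9 -0.6] w 0.216 gf 30.0 th -0.154 q [-0.75  0.25  0.44  1.87 -0.12  1.04 -0.41]
slide [ 1.1 -0.6 -0.8] rot [-0. -0. -0.]
slide [0. 9. 0.] rot [0. 0. 0.]
slide [ -0.  -17.8   0. ] rot [0. 0. 0.]
slide [ 0.  17.8  0. ] rot [0. 0. 0.]
```

Emit:
{"op": "send_rows", "data": {
  "motion": [
    {"claw": -1, "slide": [0, -3, 0], "delta_rot": [0, 0, 0]},
    {"claw": -1, "slide": [0, -6, 0], "delta_rot": [0, 0, 0]},
    {"claw": -1, "slide": [0, -8, 0], "delta_rot": [0, 0, 0]},
    {"claw": -1, "slide": [0, -10, 0], "delta_rot": [0, 0, 0]},
    {"claw": -1, "slide": [0, -11, 0], "delta_rot": [0, 0, 0]}
  ],
  "grip_force": 45
}}

```text
time: 4.15
position: [0.5216, 0.1721, 0.0773]
tool_rot: [2.383, 2.04, 0.008]
ft_force: [9.1, 0.1, -7.7]
grip_width: 0.214
grip_force: 45.0
```

```bash
cat >> plan.py <<'E'
def q():
    from bench import ctrl
    s=ctrl.get_state();T=[.57206,.08951,-.1535];v=np.array(s["position"])[:2]-T[:2];a=np.array([np.cos(T[2]),np.sin(T[2])])
    print("q mm",round((-.046-v@a)*1e3,1),"lateral",round((v@[-a[1],a[0]])*1e3-75,1),"F along x",round(s["ft_force"][:2]@a,1),"F",np.round(s["ft_force"],1),"w",round(s["grip_width"],3),"z",s["position"][2].round(4))
E
python3 -c "from plan import *;q()"
```

```text
q mm 16.5 lateral -1.1 F along x 8.9 F [ 9.1  0.1 -7.7] w 0.214 z 0.0773
```

Emit:
{"op": "send_rows", "data": {
  "motion": [
    {"claw": -1, "slide": [0, -2, 0], "delta_rot": [0, 0, 0]},
    {"claw": -1, "slide": [0, -4, 0], "delta_rot": [0, 0, 0]},
    {"claw": -1, "slide": [0, -6, 0], "delta_rot": [0, 0, 0]},
    {"claw": -1, "slide": [0, -6, 0], "delta_rot": [0, 0, 0]}
  ]
}}

```text
time: 4.55
position: [0.5198, 0.1724, 0.0774]
tool_rot: [2.38, 2.035, 0.018]
ft_force: [20.9, 0.1, -18.8]
grip_width: 0.207
grip_force: 45.0
```

```bash
python3 -c "from plan import *;q()"
```

```text
q mm 18.3 lateral -1.1 F along x 20.6 F [ 20.9   0.1 -18.8] w 0.207 z 0.0774
```

Emit:
{"op": "send_rows", "data": {
  "motion": [
    {"claw": -1, "slide": [0, 8, 0], "delta_rot": [0, 0, 0]},
    {"claw": -1, "slide": [0, 16, 0], "delta_rot": [0, 0, 0]},
    {"claw": -1, "slide": [0, 23, 0], "delta_rot": [0, 0, 0]},
    {"claw": -1, "slide": [0, 29, 0], "delta_rot": [0, 0, 0]},
    {"claw": -1, "slide": [0, 30, 0], "delta_rot": [0, 0, 0]}
  ]
}}

```text
time: 5.05
position: [0.538, 0.1696, 0.0771]
tool_rot: [-2.38, -2.041, 0.012]
ft_force: [-13.3, -0.2, 11.9]
grip_width: 0.209
grip_force: 45.1
```

```bash
python3 -c "from plan import *;q()"
```

```text
q mm -0.1 lateral -1.1 F along x -13.1 F [-13.3  -0.2  11.9] w 0.209 z 0.0771
```

Emit:
{"op": "send_rows", "data": {
  "motion": [
    {"claw": -1, "slide": [0, 2, 0], "delta_rot": [0, 0, 0]},
    {"claw": -1, "slide": [0, 2, 0], "delta_rot": [0, 0, 0]},
    {"claw": -1, "slide": [0, -8, 0], "delta_rot": [0, 0, 0]},
    {"claw": -1, "slide": [0, -16, 0], "delta_rot": [0, 0, 0]},
    {"claw": -1, "slide": [0, -24, 0], "delta_rot": [0, 0, 0]}
  ]
}}

```text
time: 5.55
position: [0.5231, 0.1719, 0.0773]
tool_rot: [2.382, 2.038, 0.012]
ft_force: [13.4, -0.5, -10.8]
grip_width: 0.215
grip_force: 45.0
```

Emit:
{"op": "send_rows", "data": {
  "motion": [
    {"claw": -1, "slide": [0, -6, 0], "delta_rot": [0, 0, 0]},
    {"claw": -1, "slide": [0, -12, 0], "delta_rot": [0, 0, 0]},
    {"claw": -1, "slide": [0, -14, 0], "delta_rot": [0, 0, 0]},
    {"claw": -1, "slide": [0, -14, 0], "delta_rot": [0, 0, 0]}
  ]
}}

```text
time: 5.95
position: [0.5124, 0.1735, 0.0774]
tool_rot: [2.379, 2.035, 0.02]
ft_force: [21.5, 0.7, -20.6]
grip_width: 0.211
grip_force: 45.0
```

```bash
python3 -c "from plan import *;q()"
```

```text
q mm 25.8 lateral -1.1 F along x 21.1 F [ 21.5   0.7 -20.6] w 0.211 z 0.0774
```

Emit:
{"op": "send_rows", "data": {
  "motion": [
    {"claw": -1, "slide": [0, 8, 0], "delta_rot": [0, 0, 0]},
    {"claw": -1, "slide": [0, 16, 0], "delta_rot": [0, 0, 0]},
    {"claw": -1, "slide": [0, 24, 0], "delta_rot": [0, 0, 0]},
    {"claw": -1, "slide": [0, 32, 0], "delta_rot": [0, 0, 0]},
    {"claw": -1, "slide": [0, 39, 0], "delta_rot": [0, 0, 0]}
  ]
}}

```text
time: 6.45
position: [0.5381, 0.1695, 0.0771]
tool_rot: [-2.378, -2.04, 0.014]
ft_force: [-29.4, 1.8, 24.1]
grip_width: 0.21
grip_force: 45.1
```

Emit:
{"op": "send_rows", "data": {
  "motion": [
    {"claw": -1, "slide": [0, 1, 0], "delta_rot": [0, 0, 0]},
    {"claw": -1, "slide": [0, 1, 0], "delta_rot": [0, 0, 0]},
    {"claw": -1, "slide": [0, -8, 0], "delta_rot": [0, 0, 0]},
    {"claw": -1, "slide": [0, -16, 0], "delta_rot": [0, 0, 0]},
    {"claw": -1, "slide": [0, -24, 0], "delta_rot": [0, 0, 0]}
  ]
}}

```text
time: 6.95
position: [0.5242, 0.1717, 0.0773]
tool_rot: [2.382, 2.038, 0.013]
ft_force: [14.2, -0.2, -12.1]
grip_width: 0.213
grip_force: 45.0
```

Emit:
{"op": "send_rows", "data": {
  "motion": [
    {"claw": -1, "slide": [0, -8, 0], "delta_rot": [0, 0, 0]},
    {"claw": -1, "slide": [0, -14, 0], "delta_rot": [0, 0, 0]},
    {"claw": -1, "slide": [0, -20, 0], "delta_rot": [0, 0, 0]},
    {"claw": -1, "slide": [0, -21, 0], "delta_rot": [0, 0, 0]},
    {"claw": -1, "slide": [0, -21, 0], "delta_rot": [0, 0, 0]}
  ]
}}

```text
time: 7.45
position: [0.5056, 0.1746, 0.0773]
tool_rot: [2.38, 2.036, 0.018]
ft_force: [19.5, -0.5, -17.2]
grip_width: 0.216
grip_force: 45.0
```

```bash
python3 -c "from plan import *;q()"
```

```text
q mm 32.7 lateral -1.1 F along x 19.4 F [ 19.5  -0.5 -17.2] w 0.216 z 0.0773
```

Emit:
{"op": "send_rows", "data": {
  "motion": [
    {"claw": -1, "slide": [0, 9, 0], "delta_rot": [0, 0, 0]},
    {"claw": -1, "slide": [0, 18, 0], "delta_rot": [0, 0, 0]},
    {"claw": -1, "slide": [0, 27, 0], "delta_rot": [0, 0, 0]},
    {"claw": -1, "slide": [0, 36, 0], "delta_rot": [0, 0, 0]},
    {"claw": -1, "slide": [0, 45, 0], "delta_rot": [0, 0, 0]}
  ]
}}

```text
time: 7.95
position: [0.5381, 0.1695, 0.0771]
tool_rot: [-2.378, -2.04, 0.014]
ft_force: [-35.1, 2.0, 28.9]
grip_width: 0.213
grip_force: 45.1
```

Emit:
{"op": "send_rows", "data": {
  "motion": [
    {"claw": -1, "slide": [0, 1, 0], "delta_rot": [0, 0, 0]},
    {"claw": -1, "slide": [0, 1, 0], "delta_rot": [0, 0, 0]},
    {"claw": -1, "slide": [0, -8, 0], "delta_rot": [0, 0, 0]},
    {"claw": -1, "slide": [0, -16, 0], "delta_rot": [0, 0, 0]},
    {"claw": -1, "slide": [0, -24, 0], "delta_rot": [0, 0, 0]}
  ]
}}

```text
time: 8.45
position: [0.5221, 0.172, 0.0772]
tool_rot: [2.383, 2.04, 0.007]
ft_force: [8.3, -0.3, -8.3]
grip_width: 0.207
grip_force: 45.0
```

Emit:
{"op": "send_rows", "data": {
  "motion": [
    {"claw": -1, "slide": [0, -8, 0], "delta_rot": [0, 0, 0]},
    {"claw": -1, "slide": [0, -16, 0], "delta_rot": [0, 0, 0]},
    {"claw": -1, "slide": [0, -21, 0], "delta_rot": [0, 0, 0]},
    {"claw": -1, "slide": [0, -24, 0], "delta_rot": [0, 0, 0]},
    {"claw": -1, "slide": [0, -24, 0], "delta_rot": [0, 0, 0]}
  ]
}}

```text
time: 8.95
position: [0.497, 0.1759, 0.0772]
tool_rot: [2.384, 2.043, 0.004]
ft_force: [4.4, -0.8, -5.5]
grip_width: 0.209
grip_force: 45.0
```

```bash
python3 -c "from plan import *;q()"
```

```text
q mm 41.4 lateral -1.1 F along x 4.5 F [ 4.4 -0.8 -5.5] w 0.209 z 0.0772
```

Emit:
{"op": "send_rows", "data": {
  "motion": [
    {"claw": -1, "slide": [0, -8, 0], "delta_rot": [0, 0, 0]},
    {"claw": -1, "slide": [0, -15, 0], "delta_rot": [0, 0, 0]},
    {"claw": -1, "slide": [0, -20, 0], "delta_rot": [0, 0, 0]},
    {"claw": -1, "slide": [0, -22, 0], "delta_rot": [0, 0, 0]},
    {"claw": -1, "slide": [0, -22, 0], "delta_rot": [0, 0, 0]}
  ]
}}

```text
time: 9.45
position: [0.4766, 0.179, 0.0773]
tool_rot: [2.384, 2.041, 0.007]
ft_force: [8.9, -0.1, -10.0]
grip_width: 0.212
grip_force: 45.0
```

```bash
python3 -c "from plan import *;q()"
```

```text
q mm 62.0 lateral -1.1 F along x 8.8 F [  8.9  -0.1 -10. ] w 0.212 z 0.0773
```

Stuck at 18, 25 and 32 mm, then it ran free, and it now stands fully drawn at 62 mm. Releasing, lifting, then over to the wrench.

Emit:
{"op": "send_rows", "data": {
  "motion": [
    {"claw": 0.6, "slide": [0, 0, 0], "delta_rot": [0, 0, 0]},
    {"claw": 0.6, "slide": [0, 0, 0], "delta_rot": [0, 0, 0]},
    {"claw": 0.6, "slide": [0, 0, 0], "delta_rot": [0, 0, 0]},
    {"claw": 0.6, "slide": [0, 0, 0], "delta_rot": [0, 0, 0]},
    {"claw": 0.6, "slide": [0, 0, 0], "delta_rot": [0, 0, 0]}
  ]
}}

```text
time: 9.95
position: [0.4739, 0.1796, 0.0773]
tool_rot: [-2.385, -2.044, 0.0]
ft_force: [0.1, -0.6, 0.7]
grip_width: 0.58
grip_force: 0.0
```

Emit:
{"op": "send_rows", "data": {
  "motion": [
    {"claw": 0.6, "slide": [0, 0, -15], "delta_rot": [0, 0, 0]},
    {"claw": 0.6, "slide": [0, 0, -45], "delta_rot": [0, 0, 0]},
    {"claw": 0.6, "slide": [0, 0, -80], "delta_rot": [0, 0, 0]},
    {"claw": 0.6, "slide": [0, 0, -110], "delta_rot": [0, 0, 0]},
    {"claw": 0.6, "slide": [0, 0, -120], "delta_rot": [0, 0, 0]}
  ]
}}

```text
time: 10.45
position: [0.4758, 0.1802, 0.2007]
tool_rot: [2.385, 2.044, 0.009]
ft_force: [-0.1, 0.2, -0.4]
grip_width: 0.798
grip_force: 0.0
```

```bash
python3 - <<'E'
from plan import *
q()
a=np.array([.475,.179,.2]);b=np.array([.5263,-.3373,.2]);t0,t1=-.1535,-.251
plan([(a+(b-a)*f,t0+(t1-t0)*f) for f in(.3333,.6667,1)])
E
```

```text
q mm 63.0 lateral -0.1 F along x -0.1 F [-0.1  0.2 -0.4] w 0.798 z 0.2007
t 10.45 pos [0.4758 0.1802 0.2007] F [-0.1  0.2 -0.4] w 0.798 gf 0.0 th -0.154 q [-0.83  0.02  0.42  1.85 -0.01  1.27 -0.56]
slide [-168.8   42.7    0.2] rot [ 0.004 -0.004  0.032]
slide [-166.    48.6    0. ] rot [0.    0.    0.033]
slide [-164.3   54.     0. ] rot [0.    0.    0.032]
```

Emit:
{"op": "send_rows", "data": {
  "motion": [
    {"claw": 0.8, "slide": [-35, 9, 0], "delta_rot": [0, 0, 0.006]},
    {"claw": 0.8, "slide": [-75, 19, 0], "delta_rot": [0, 0, 0.012]},
    {"claw": 0.8, "slide": [-115, 29, 0], "delta_rot": [0, 0, 0.02]},
    {"claw": 0.8, "slide": [-145, 37, 0], "delta_rot": [0, 0, 0.027]},
    {"claw": 0.8, "slide": [-169, 43, 0], "delta_rot": [0, 0, 0.033]}
  ]
}}

```text
time: 10.95
position: [0.4902, 0.0035, 0.1965]
tool_rot: [-2.421, -2.001, 0.001]
ft_force: [0.3, -0.4, -0.2]
grip_width: 0.898
grip_force: 0.0
```

Emit:
{"op": "send_rows", "data": {
  "motion": [
    {"claw": 0.8, "slide": [-35, 10, 0], "delta_rot": [0, 0, 0.006]},
    {"claw": 0.8, "slide": [-75, 22, 0], "delta_rot": [0, 0, 0.012]},
    {"claw": 0.8, "slide": [-115, 34, 0], "delta_rot": [0, 0, 0.02]},
    {"claw": 0.8, "slide": [-145, 43, 0], "delta_rot": [0, 0, 0.027]},
    {"claw": 0.8, "slide": [-166, 49, 0], "delta_rot": [0, 0, 0.033]}
  ]
}}

```text
time: 11.45
position: [0.5072, -0.1691, 0.1965]
tool_rot: [-2.455, -1.96, 0.002]
ft_force: [0.1, 0.5, 0.1]
grip_width: 0.899
grip_force: 0.0
```

Emit:
{"op": "send_rows", "data": {
  "motion": [
    {"claw": 0.8, "slide": [-45, 15, 0], "delta_rot": [0, 0, 0.01]},
    {"claw": 0.8, "slide": [-90, 30, 0], "delta_rot": [0, 0, 0.02]},
    {"claw": 0.8, "slide": [-135, 44, 0], "delta_rot": [0, 0, 0.03]},
    {"claw": 0.8, "slide": [-164, 54, 0], "delta_rot": [0, 0, 0.033]},
    {"claw": 0.8, "slide": [-164, 54, 0], "delta_rot": [0, 0, 0.033]}
  ]
}}

```text
time: 11.95
position: [0.5225, -0.3437, 0.1961]
tool_rot: [2.49, 1.913, -0.007]
ft_force: [0.6, 0.1, -0.5]
grip_width: 0.896
grip_force: 0.0
```

Emit:
{"op": "send_rows", "data": {
  "motion": [
    {"claw": 0.8, "slide": [0, 0, 0], "delta_rot": [0, 0, 0]},
    {"claw": 0.8, "slide": [0, 0, 0], "delta_rot": [0, 0, 0]}
  ]
}}

```text
time: 12.15
position: [0.5253, -0.3364, 0.1965]
tool_rot: [-2.481, -1.924, -0.001]
ft_force: [-0.5, -0.2, 0.5]
grip_width: 0.901
grip_force: 0.0
```

```bash
python3 - <<'E'
from plan import *
from bench import ctrl
import cv2
i=ctrl.get_image("wrist");pickle.dump(i,open("w2.pkl","wb"));cv2.imwrite("pics/w2.png",i["color"])
plan([((.5263,-.3373,.2),-.251)])
F=tray([.5263,-.3373,-.251])
print([proj(i,F(p))[0].round(0) for p in((0,0,.011),(0,.114,.011),(0,-.114,.011))])
E
```

```text
t 12.2 pos [ 0.5255 -0.3361  0.1967] F [ 0.   0.2 -0.4] w 0.9 gf 0.0 th -0.2505 q [-0.15  0.36  0.86  1.58 -0.28  1.33  0.5 ]
slide [-0.9  1.  -3.3] rot [-0.001 -0.002  0.   ]
[array([285., 191.]), array([285.,  89.]), array([285., 277.])]
```

View pics/w2.png

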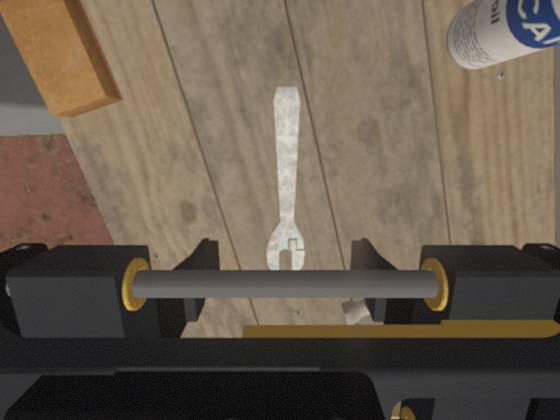

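The wrench axis runs from (287,88) to (286,270), within 2 px of the prediction. Descending with a 2 mm shift to the right.

Emit:
{"op": "send_rows", "data": {
  "motion": [
    {"claw": 0.6, "slide": [-1, 2, 45], "delta_rot": [0, 0, 0]},
    {"claw": 0.6, "slide": [-1, 2, 90], "delta_rot": [0, 0, 0]},
    {"claw": 0.6, "slide": [-1, 2, 130], "delta_rot": [0, 0, 0]},
    {"claw": 0.6, "slide": [-1, 2, 155], "delta_rot": [0, 0, 0]},
    {"claw": 0.6, "slide": [-1, 2, 163], "delta_rot": [0, 0, 0]}
  ]
}}

```text
time: 12.7
position: [0.5255, -0.3363, 0.0312]
tool_rot: [-2.477, -1.923, 0.002]
ft_force: [0.1, 0.2, 0.6]
grip_width: 0.801
grip_force: 0.0
```

Emit:
{"op": "send_rows", "data": {
  "motion": [
    {"claw": 0.4, "slide": [0, 0, 0], "delta_rot": [0, 0, 0]},
    {"claw": 0.4, "slide": [0, 0, 0], "delta_rot": [0, 0, 0]},
    {"claw": 0.4, "slide": [0, 0, 0], "delta_rot": [0, 0, 0]}
  ]
}}

```text
time: 13.0
position: [0.5281, -0.3402, 0.0363]
tool_rot: [2.481, 1.922, 0.003]
ft_force: [0.3, 0.3, 1.1]
grip_width: 0.707
grip_force: 0.0
```

```bash
python3 - <<'E'
from plan import *
plan([((.5275,-.3375,.0245),-.251)])
E
```

```text
t 13.0 pos [ 0.5281 -0.3402  0.0363] F [0.3 0.3 1.1] w 0.707 gf 0.0 th -0.2525 q [-0.08  0.53  0.78  1.73 -0.42  1.05  0.59]
slide [ 2.4 -1.3 11.8] rot [ 0.003  0.    -0.002]
```

Emit:
{"op": "send_rows", "data": {
  "motion": [
    {"claw": 0.4, "slide": [0, 0, 4], "delta_rot": [0, 0, 0]},
    {"claw": 0.4, "slide": [0, 0, 8], "delta_rot": [0, 0, 0]},
    {"claw": 0, "slide": [0, 0, 9], "delta_rot": [0, 0, 0]},
    {"claw": -1, "slide": [0, 0, 9], "delta_rot": [0, 0, 0]},
    {"claw": -1, "slide": [0, 0, 9], "delta_rot": [0, 0, 0]}
  ],
  "grip_force": 40
}}

```text
time: 13.5
position: [0.5267, -0.3397, 0.0252]
tool_rot: [-2.484, -1.923, 0.0]
ft_force: [-0.1, -0.0, 0.6]
grip_width: 0.511
grip_force: 0.0
```

```bash
python3 - <<'E'
from plan import *
plan([((.5275,-.3375,.0245),-.251)])
E
```

```text
t 13.5 pos [ 0.5267 -0.3397  0.0252] F [-0.1 -0.   0.6] w 0.511 gf 0.0 th -0.2531 q [-0.07  0.54  0.77  1.74 -0.43  1.04  0.6 ]
slide [2.3 0.3 0.7] rot [-0.    -0.    -0.002]
```

Emit:
{"op": "send_rows", "data": {
  "motion": [
    {"claw": 0, "slide": [2, 0, 0.5], "delta_rot": [0, 0, 0]},
    {"claw": -1, "slide": [2, 0, 0.5], "delta_rot": [0, 0, 0]},
    {"claw": -1, "slide": [2, 0, 0.5], "delta_rot": [0, 0, 0]},
    {"claw": -1, "slide": [2, 0, 0.5], "delta_rot": [0, 0, 0]},
    {"claw": -1, "slide": [2, 0, 0.5], "delta_rot": [0, 0, 0]}
  ]
}}

```text
time: 14.0
position: [0.5272, -0.3377, 0.0248]
tool_rot: [2.484, 1.923, 0.0]
ft_force: [-0.4, -0.2, 0.4]
grip_width: 0.22
grip_force: 0.0
```

Emit:
{"op": "send_rows", "data": {
  "motion": [
    {"claw": -1, "slide": [0, 0, 0], "delta_rot": [0, 0, 0]},
    {"claw": -1, "slide": [0, 0, 0], "delta_rot": [0, 0, 0]},
    {"claw": -1, "slide": [0, 0, 0], "delta_rot": [0, 0, 0]}
  ]
}}

```text
time: 14.3
position: [0.5272, -0.3377, 0.0247]
tool_rot: [-2.484, -1.923, -0.0]
ft_force: [0.2, -0.0, -0.5]
grip_width: 0.022
grip_force: 0.0
```

```bash
python3 - <<'E'
from plan import *
plan([])
E
```

```text
t 14.3 pos [ 0.5272 -0.3377  0.0247] F [ 0.2 -0.  -0.5] w 0.022 gf 0.0 th -0.253 q [-0.07  0.54  0.77  1.74 -0.43  1.04  0.6 ]
```

```bash
python3 - <<'E'
from plan import *
from bench import ctrl
import cv2
o=[]
for n in("wrist","side","top"):
    i=ctrl.get_image(n);im=i["color"];pickle.dump(i,open(n+"3.pkl","wb"))
    g=proj(i,(.5272,-.3377,.0))[0];print(n,g)
    if n=="wrist":o.append(cv2.resize(im,(533,400)))
    else:
        x,y=int(np.clip(g[0]-50,0,460)),int(np.clip(g[1]-37,0,345));print("off",x,y);o.append(cv2.resize(im[y:y+75,x:x+100],(266,200),interpolation=cv2.INTER_CUBIC))
cv2.imwrite("pics/w3.png",np.hstack([o[0],np.vstack(o[1:])]))
plan([])
E
```

```text
wrist [283.77842916 239.75721112]
side [356.38332975 348.50982839]
off 306 311
top [406.27574291 219.8330151 ]
off 356 182
t 14.45 pos [ 0.5272 -0.3377  0.0248] F [0.7 0.3 0. ] w 0.004 gf 0.0 th -0.253 q [-0.07  0.54  0.77  1.74 -0.43  1.04  0.6 ]
```

View pics/w3.png

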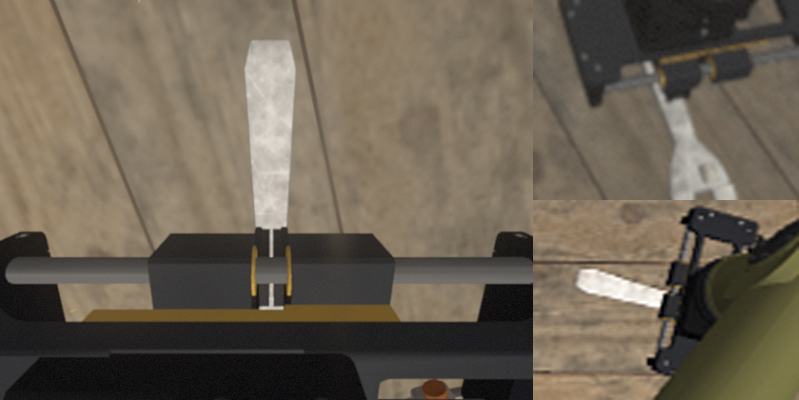

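The fingers shut to zero above the shank, which is still visible between them. So the tips are higher than the given offset implies. I'll feel downwards with the closed fingers.

Emit:
{"op": "send_rows", "data": {
  "motion": [
    {"claw": -1, "slide": [0, 0, 1], "delta_rot": [0, 0, 0]},
    {"claw": -1, "slide": [0, 0, 2], "delta_rot": [0, 0, 0]},
    {"claw": -1, "slide": [0, 0, 2], "delta_rot": [0, 0, 0]}
  ]
}}

```text
time: 14.75
position: [0.5271, -0.3376, 0.0225]
tool_rot: [-2.484, -1.923, 0.0]
ft_force: [0.8, 0.5, -0.4]
grip_width: 0.004
grip_force: 0.0
```

Emit:
{"op": "send_rows", "data": {
  "motion": [
    {"claw": -1, "slide": [0, 0, 1], "delta_rot": [0, 0, 0]},
    {"claw": -1, "slide": [0, 0, 2], "delta_rot": [0, 0, 0]},
    {"claw": -1, "slide": [0, 0, 2], "delta_rot": [0, 0, 0]}
  ]
}}

```text
time: 15.05
position: [0.5271, -0.3376, 0.0205]
tool_rot: [-2.484, -1.923, 0.0]
ft_force: [-0.0, -0.8, 0.2]
grip_width: 0.004
grip_force: 0.0
```

Emit:
{"op": "send_rows", "data": {
  "motion": [
    {"claw": -1, "slide": [0, 0, 1], "delta_rot": [0, 0, 0]},
    {"claw": -1, "slide": [0, 0, 2], "delta_rot": [0, 0, 0]},
    {"claw": -1, "slide": [0, 0, 2], "delta_rot": [0, 0, 0]}
  ]
}}

```text
time: 15.35
position: [0.5271, -0.3376, 0.0186]
tool_rot: [-2.484, -1.923, -0.0]
ft_force: [0.0, -0.5, 0.2]
grip_width: 0.005
grip_force: 0.0
```

Emit:
{"op": "send_rows", "data": {
  "motion": [
    {"claw": -1, "slide": [0, 0, 1], "delta_rot": [0, 0, 0]},
    {"claw": -1, "slide": [0, 0, 2], "delta_rot": [0, 0, 0]},
    {"claw": -1, "slide": [0, 0, 3], "delta_rot": [0, 0, 0]},
    {"claw": -1, "slide": [0, 0, 3], "delta_rot": [0, 0, 0]}
  ]
}}

```text
time: 15.75
position: [0.5271, -0.3376, 0.0155]
tool_rot: [-2.484, -1.923, 0.0]
ft_force: [-0.3, 0.1, 0.3]
grip_width: 0.008
grip_force: 0.0
```

Emit:
{"op": "send_rows", "data": {
  "motion": [
    {"claw": -1, "slide": [0, 0, 1], "delta_rot": [0, 0, 0]},
    {"claw": -1, "slide": [0, 0, 2], "delta_rot": [0, 0, 0]},
    {"claw": -1, "slide": [0, 0, 3], "delta_rot": [0, 0, 0]},
    {"claw": -1, "slide": [0, 0, 3], "delta_rot": [0, 0, 0]}
  ]
}}

```text
time: 16.15
position: [0.5271, -0.3376, 0.0125]
tool_rot: [-2.484, -1.923, 0.0]
ft_force: [0.5, 0.1, 0.3]
grip_width: 0.006
grip_force: 0.0
```

```bash
python3 - <<'E'
from plan import *
from bench import ctrl
import cv2
i=ctrl.get_image("side");w=ctrl.get_image("wrist");pickle.dump((i,w),open("s4.pkl","wb"))
im=i["color"];a=cv2.resize(im[290:410,300:420],(500,500),interpolation=cv2.INTER_CUBIC)
b=cv2.resize(w["color"][150:400,180:380],(300,375),interpolation=cv2.INTER_CUBIC)
cv2.imwrite("pics/s4.png",np.hstack([a,cv2.copyMakeBorder(b,0,125,0,0,0)]))
plan([]);s=ctrl.get_state();P=np.array(s["position"]);print("tip px side",proj(i,P-[0,0,.022]),"wrench z11",proj(i,[*P[:2],.011]))
E
```

```text
t 16.25 pos [ 0.5272 -0.3377  0.0127] F [ 1.  -0.1  0.4] w 0.005 gf 0.0 th -0.253 q [-0.07  0.56  0.76  1.75 -0.44  1.02  0.6 ]
tip px side [[355.7412758  350.54131471]] wrench z11 [[357.14344364 346.05543023]]
```

View pics/s4.png

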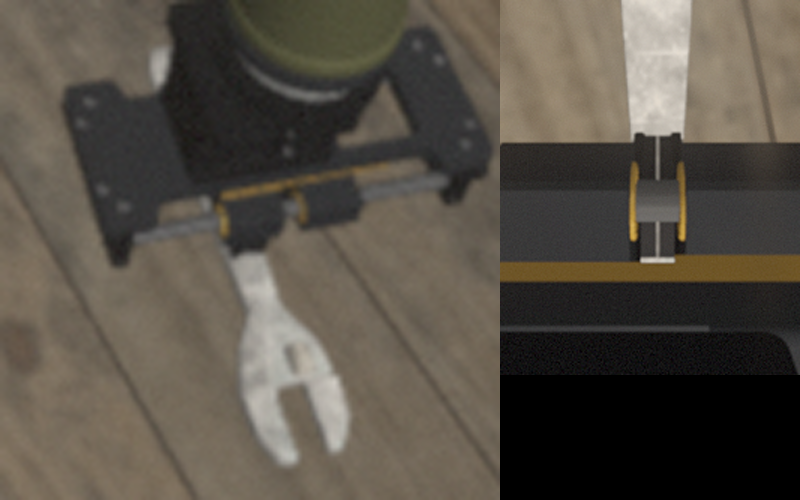

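```bash
python3 - <<'E'
from plan import *
from bench import ctrl
w2=pickle.load(open("w2.pkl","rb"));w3=pickle.load(open("wrist3.pkl","rb"));i,w4=pickle.load(open("s4.pkl","rb"))
print("shank end",tri([(w2,(287,88)),(w3,(284,42))]))
print("cam",w4["pose"].round(3).tolist())
s=ctrl.get_state();P=np.array(s["position"]);Q=R.from_rotvec(s["tool_rot"]).as_matrix()
for d in(-.02,0,.01,.022):
  print(d,[ (proj(w4,P+Q@[a,0,d])[0].round(0).tolist(),proj(i,P+Q@[a,0,d])[0].round(0).tolist()) for a in(.0095,-.0095)])
E
```

```text
shank end (array([ 0.55602157, -0.227459  ,  0.02379021]), np.float64(0.1328861301788038))
cam [[0.968, -0.241, -0.068, 0.546], [-0.25, -0.932, -0.26, -0.267], [-0.0, 0.269, -0.963, 0.175], [0.0, 0.0, 0.0, 1.0]]
-0.02 [([284.0, 254.0], [357.0, 337.0]), ([284.0, 287.0], [360.0, 345.0])]
0 [([284.0, 240.0], [356.0, 342.0]), ([284.0, 270.0], [359.0, 350.0])]
0.01 [([284.0, 234.0], [355.0, 344.0]), ([284.0, 262.0], [358.0, 352.0])]
0.022 [([284.0, 228.0], [354.0, 347.0]), ([284.0, 255.0], [357.0, 355.0])]
```

Both views put the visible fingertips only about 0–2 mm ahead of the reported TCP, which would leave them still just above the shank. I'll keep feeling downwards until contact.

Emit:
{"op": "send_rows", "data": {
  "motion": [
    {"claw": -1, "slide": [0, 0, 1], "delta_rot": [0, 0, 0]},
    {"claw": -1, "slide": [0, 0, 2], "delta_rot": [0, 0, 0]},
    {"claw": -1, "slide": [0, 0, 2], "delta_rot": [0, 0, 0]}
  ]
}}

```text
time: 16.55
position: [0.5274, -0.3378, 0.0122]
tool_rot: [-2.484, -1.923, -0.001]
ft_force: [-3.0, 1.5, 10.7]
grip_width: 0.004
grip_force: 4.7
```

Emit:
{"op": "send_rows", "data": {
  "motion": [
    {"claw": -1, "slide": [0, 0, 1], "delta_rot": [0, 0, 0]},
    {"claw": -1, "slide": [0, 0, 2], "delta_rot": [0, 0, 0]},
    {"claw": -1, "slide": [0, 0, 2], "delta_rot": [0, 0, 0]}
  ]
}}

```text
time: 16.85
position: [0.5274, -0.3379, 0.0121]
tool_rot: [-2.483, -1.923, -0.003]
ft_force: [-6.2, 6.2, 23.0]
grip_width: 0.003
grip_force: 10.9
```

```bash
python3 - <<'E'
from plan import *
plan([])
E
```

```text
t 16.85 pos [ 0.5274 -0.3379  0.0121] F [-6.2  6.2 23. ] w 0.003 gf 10.9 th -0.2532 q [-0.06  0.56  0.76  1.75 -0.45  1.02  0.61]
```

Contact came at a reported z of 12 mm on the 11 mm shank, so the tips are effectively about 1 mm below the reported TCP. I'll lift, open, go down to about z = 4 mm and close.

Emit:
{"op": "send_rows", "data": {
  "motion": [
    {"claw": 0.1, "slide": [0, 0, -8], "delta_rot": [0, 0, 0]},
    {"claw": 0.1, "slide": [0, 0, -10], "delta_rot": [0, 0, 0]},
    {"claw": 0.1, "slide": [0, 0, -10], "delta_rot": [0, 0, 0]},
    {"claw": 0.1, "slide": [0, 0, -10], "delta_rot": [0, 0, 0]},
    {"claw": 0.1, "slide": [0, 0, -10], "delta_rot": [0, 0, 0]}
  ]
}}

```text
time: 17.35
position: [0.5269, -0.3375, 0.0182]
tool_rot: [-2.483, -1.923, 0.001]
ft_force: [0.2, 0.2, -0.8]
grip_width: 0.37
grip_force: 0.0
```

```bash
python3 - <<'E'
from plan import *
plan([((.5272,-.3377,.004),-.253)])
E
```

```text
t 17.35 pos [ 0.5269 -0.3375  0.0182] F [ 0.2  0.2 -0.8] w 0.37 gf 0.0 th -0.2529 q [-0.07  0.55  0.76  1.74 -0.44  1.03  0.6 ]
slide [-0.2  0.3 14.2] rot [-0.001 -0.     0.   ]
```

Emit:
{"op": "send_rows", "data": {
  "motion": [
    {"claw": 0.1, "slide": [0, 0, 0], "delta_rot": [0, 0, 0]},
    {"claw": 0.1, "slide": [0, 0, 0], "delta_rot": [0, 0, 0]},
    {"claw": 0.1, "slide": [0, 0, 5], "delta_rot": [0, 0, 0]},
    {"claw": 0.1, "slide": [0, 0, 10], "delta_rot": [0, 0, 0]},
    {"claw": 0.1, "slide": [0, 0, 14], "delta_rot": [0, 0, 0]}
  ]
}}

```text
time: 17.85
position: [0.5269, -0.3375, 0.004]
tool_rot: [-2.483, -1.923, 0.0]
ft_force: [0.4, 0.4, -0.1]
grip_width: 0.548
grip_force: 0.0
```

Emit:
{"op": "send_rows", "data": {
  "motion": [
    {"claw": -1, "slide": [0, 0, 0], "delta_rot": [0, 0, 0]},
    {"claw": -1, "slide": [0, 0, 0], "delta_rot": [0, 0, 0]},
    {"claw": -1, "slide": [0, 0, 0], "delta_rot": [0, 0, 0]},
    {"claw": -1, "slide": [0, 0, 0], "delta_rot": [0, 0, 0]},
    {"claw": -1, "slide": [0, 0, 0], "delta_rot": [0, 0, 0]}
  ],
  "grip_force": 55
}}

```text
time: 18.35
position: [0.5274, -0.3378, 0.005]
tool_rot: [2.484, 1.923, 0.0]
ft_force: [-0.1, 0.1, 0.0]
grip_width: 0.211
grip_force: 54.9
```

Emit:
{"op": "send_rows", "data": {
  "motion": [
    {"claw": -1, "slide": [0, 0, 0], "delta_rot": [0, 0, 0]},
    {"claw": -1, "slide": [0, 0, 0], "delta_rot": [0, 0, 0]}
  ]
}}

```text
time: 18.55
position: [0.5274, -0.3378, 0.005]
tool_rot: [2.484, 1.923, 0.0]
ft_force: [-0.2, 0.1, 0.6]
grip_width: 0.217
grip_force: 54.9
```

Emit:
{"op": "send_rows", "data": {
  "motion": [
    {"claw": -1, "slide": [0, 0, -10], "delta_rot": [0, 0, 0]},
    {"claw": -1, "slide": [0, 0, -30], "delta_rot": [0, 0, 0]},
    {"claw": -1, "slide": [0, 0, -65], "delta_rot": [0, 0, 0]},
    {"claw": -1, "slide": [0, 0, -100], "delta_rot": [0, 0, 0]},
    {"claw": -1, "slide": [0, 0, -120], "delta_rot": [0, 0, 0]}
  ],
  "grip_force": 60
}}

```text
time: 19.05
position: [0.5278, -0.3386, 0.1279]
tool_rot: [2.482, 1.921, 0.002]
ft_force: [0.5, 0.4, -1.9]
grip_width: 0.216
grip_force: 59.9
```

```bash
python3 - <<'E'
from plan import *
a=np.array([.5274,-.3378,.124]);b=np.array([.5721,.0895,.124]);t0,t1=-.253,-.1535
plan([(a+(b-a)*f,t0+(t1-t0)*f) for f in(.3333,.6667,1)])
E
```

```text
t 19.05 pos [ 0.5278 -0.3386  0.1279] F [ 0.5  0.4 -1.9] w 0.216 gf 59.9 th -0.2536 q [-0.13  0.43  0.84  1.66 -0.34  1.2   0.53]
slide [142.3 -21.9   3.8] rot [ 0.003  0.001 -0.034]
slide [142.3 -16.5   0. ] rot [ 0.     0.    -0.033]
slide [142.7 -11.8   0. ] rot [ 0.     0.    -0.033]
```

Emit:
{"op": "send_rows", "data": {
  "motion": [
    {"claw": -1, "slide": [20, -3, 0], "delta_rot": [0, 0, -0.005]},
    {"claw": -1, "slide": [55, -8, 0], "delta_rot": [0, 0, -0.013]},
    {"claw": -1, "slide": [90, -14, 0], "delta_rot": [0, 0, -0.021]},
    {"claw": -1, "slide": [120, -18, 0], "delta_rot": [0, 0, -0.028]},
    {"claw": -1, "slide": [142, -21.5, 0], "delta_rot": [0, 0, -0.033]}
  ]
}}

```text
time: 19.55
position: [0.5419, -0.192, 0.1248]
tool_rot: [-2.448, -1.966, -0.001]
ft_force: [0.5, -0.5, -2.8]
grip_width: 0.212
grip_force: 59.9
```

Emit:
{"op": "send_rows", "data": {
  "motion": [
    {"claw": -1, "slide": [25, -3, 0], "delta_rot": [0, 0, -0.006]},
    {"claw": -1, "slide": [55, -6, 0], "delta_rot": [0, 0, -0.013]},
    {"claw": -1, "slide": [85, -10, 0], "delta_rot": [0, 0, -0.02]},
    {"claw": -1, "slide": [115, -13, 0], "delta_rot": [0, 0, -0.027]},
    {"claw": -1, "slide": [142, -16.5, 0], "delta_rot": [0, 0, -0.033]}
  ]
}}

```text
time: 20.05
position: [0.5565, -0.0511, 0.125]
tool_rot: [-2.418, -2.005, -0.0]
ft_force: [0.5, 0.3, -2.0]
grip_width: 0.216
grip_force: 59.9
```

Emit:
{"op": "send_rows", "data": {
  "motion": [
    {"claw": -1, "slide": [30, -3, 0], "delta_rot": [0, 0, -0.008]},
    {"claw": -1, "slide": [70, -6, 0], "delta_rot": [0, 0, -0.016]},
    {"claw": -1, "slide": [105, -9, 0], "delta_rot": [0, 0, -0.024]},
    {"claw": -1, "slide": [130, -11, 0], "delta_rot": [0, 0, -0.03]},
    {"claw": -1, "slide": [142, -12, 0], "delta_rot": [0, 0, -0.033]}
  ]
}}

```text
time: 20.55
position: [0.571, 0.0924, 0.1247]
tool_rot: [-2.381, -2.048, -0.0]
ft_force: [0.4, -0.5, -2.3]
grip_width: 0.209
grip_force: 59.9
```

Emit:
{"op": "send_rows", "data": {
  "motion": [
    {"claw": -1, "slide": [0, 0, 0], "delta_rot": [0, 0, 0]},
    {"claw": -1, "slide": [0, 0, 0], "delta_rot": [0, 0, 0]},
    {"claw": -1, "slide": [0, 0, 0], "delta_rot": [0, 0, 0]}
  ]
}}

```text
time: 20.85
position: [0.5714, 0.0864, 0.1249]
tool_rot: [2.389, 2.039, -0.001]
ft_force: [-0.3, 0.0, -3.0]
grip_width: 0.214
grip_force: 59.9
```

```bash
python3 - <<'E'
from plan import *
from bench import ctrl
import cv2
w=ctrl.get_image("wrist");s=ctrl.get_image("side");pickle.dump((w,s),open("p5.pkl","wb"))
plan([((.5721,.0895,.04),-.1535)])
F=tray([.57206,.08951,-.1535])
for n,i in(("w",w),("s",s)):print(n,[proj(i,F(p))[0].round(0).tolist() for p in((0,.118,.02),(0,.114,.13),(0,-.114,.13))])
a=cv2.resize(w["color"],(480,360));b=cv2.resize(s["color"][120:290,190:360],(320,320),interpolation=cv2.INTER_CUBIC)
cv2.imwrite("pics/p5.png",np.hstack([a,cv2.copyMakeBorder(b,0,40,0,0,0)]))
E
```

```text
t 20.95 pos [0.5714 0.0871 0.1249] F [-0.3  0.3 -3. ] w 0.216 gf 59.9 th -0.1569 q [-0.78  0.28  0.68  1.78 -0.19  1.15 -0.2 ]
slide [ 2.5  0.3 84.9] rot [ 0.     0.    -0.003]
w [[284.0, 67.0], [283.0, 31.0], [285.0, 408.0]]
s [[274.0, 184.0], [275.0, 156.0], [302.0, 210.0]]
```

View pics/p5.png

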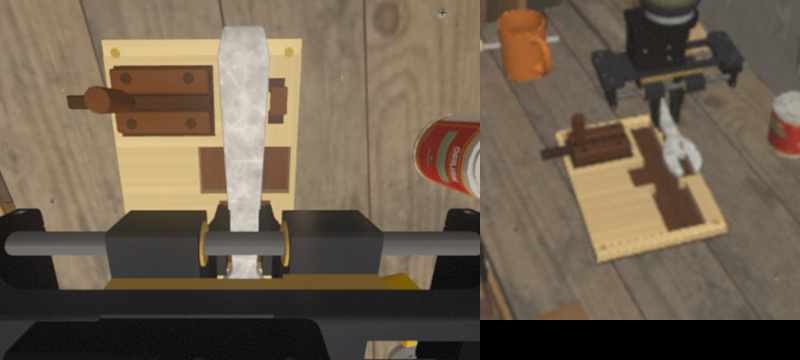

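The wrench is held level. Its shank end is at about (283,32) against a predicted (283,31), centred over the slot, and the bolt is fully drawn. Correcting by 2.5 mm and lowering.

Emit:
{"op": "send_rows", "data": {
  "motion": [
    {"claw": -1, "slide": [2.5, 0.5, 20], "delta_rot": [0, 0, -0.003]},
    {"claw": -1, "slide": [2.5, 0.5, 45], "delta_rot": [0, 0, -0.003]},
    {"claw": -1, "slide": [2.5, 0.5, 65], "delta_rot": [0, 0, -0.003]},
    {"claw": -1, "slide": [2.5, 0.5, 80], "delta_rot": [0, 0, -0.003]},
    {"claw": -1, "slide": [2.5, 0.5, 85], "delta_rot": [0, 0, -0.003]}
  ]
}}

```text
time: 21.45
position: [0.5712, 0.0906, 0.0382]
tool_rot: [-2.383, -2.046, 0.004]
ft_force: [-0.4, -0.1, -1.7]
grip_width: 0.212
grip_force: 59.9
```

Emit:
{"op": "send_rows", "data": {
  "motion": [
    {"claw": -1, "slide": [0, 0, 0], "delta_rot": [0, 0, 0]},
    {"claw": -1, "slide": [0, 0, 0], "delta_rot": [0, 0, 0]},
    {"claw": -1, "slide": [0, 0, 0], "delta_rot": [0, 0, 0]},
    {"claw": -1, "slide": [0, 0, 0], "delta_rot": [0, 0, 0]}
  ]
}}

```text
time: 21.85
position: [0.573, 0.0917, 0.0407]
tool_rot: [2.382, 2.047, 0.003]
ft_force: [-0.3, -0.8, -2.3]
grip_width: 0.213
grip_force: 59.9
```

```bash
python3 - <<'E'
from plan import *
plan([((.5721,.0895,.012),-.1535)])
E
```

```text
t 21.85 pos [0.573  0.0917 0.0407] F [-0.3 -0.8 -2.3] w 0.213 gf 59.9 th -0.1509 q [-0.74  0.38  0.64  1.85 -0.27  1.   -0.14]
slide [-2.3 -0.6 28.7] rot [ 0.001 -0.001  0.003]
```

Emit:
{"op": "send_rows", "data": {
  "motion": [
    {"claw": -1, "slide": [-2, -0.5, 4], "delta_rot": [0, 0, 0.002]},
    {"claw": -1, "slide": [-2, -0.5, 9], "delta_rot": [0, 0, 0.002]},
    {"claw": -1, "slide": [-2, -0.5, 14], "delta_rot": [0, 0, 0.002]},
    {"claw": -1, "slide": [-2, -0.5, 18], "delta_rot": [0, 0, 0.002]},
    {"claw": -1, "slide": [-2, -0.5, 18], "delta_rot": [0, 0, 0.002]}
  ]
}}

```text
time: 22.35
position: [0.5708, 0.0895, 0.0208]
tool_rot: [-2.384, -2.045, 0.002]
ft_force: [-0.3, -0.8, -2.5]
grip_width: 0.213
grip_force: 59.9
```

Emit:
{"op": "send_rows", "data": {
  "motion": [
    {"claw": -1, "slide": [0, 0, 3], "delta_rot": [0, 0, 0]},
    {"claw": -1, "slide": [0, 0, 6], "delta_rot": [0, 0, 0]},
    {"claw": -1, "slide": [0, 0, 8.5], "delta_rot": [0, 0, 0]},
    {"claw": -1, "slide": [0, 0, 10.5], "delta_rot": [0, 0, 0]},
    {"claw": -1, "slide": [0, 0, 10.5], "delta_rot": [0, 0, 0]}
  ]
}}

```text
time: 22.85
position: [0.5715, 0.0896, 0.0111]
tool_rot: [-2.385, -2.045, 0.0]
ft_force: [-0.9, -0.4, -2.5]
grip_width: 0.209
grip_force: 59.9
```

```bash
python3 - <<'E'
from plan import *
plan([((.5721,.0895,.011),-.1535)])
E
```

```text
t 22.85 pos [0.5715 0.0896 0.0111] F [-0.9 -0.4 -2.5] w 0.209 gf 59.9 th -0.153 q [-0.73  0.42  0.63  1.87 -0.3   0.95 -0.12]
slide [0.  0.6 0.1] rot [-0.     0.     0.001]
```

Emit:
{"op": "send_rows", "data": {
  "motion": [
    {"claw": -1, "slide": [0, 0.5, 1], "delta_rot": [0, 0, 0]},
    {"claw": -1, "slide": [0, 0.5, 1.5], "delta_rot": [0, 0, 0]},
    {"claw": -1, "slide": [0, 0.5, 1.5], "delta_rot": [0, 0, 0]}
  ]
}}

```text
time: 23.15
position: [0.5717, 0.0896, 0.0109]
tool_rot: [-2.384, -2.044, 0.0]
ft_force: [-4.4, -0.2, 6.6]
grip_width: 0.214
grip_force: 60.0
```

```bash
python3 - <<'E'
from plan import *
plan([((.5721,.0895,.011),-.1535)])
E
```

```text
t 23.15 pos [0.5717 0.0896 0.0109] F [-4.4 -0.2  6.6] w 0.214 gf 60.0 th -0.153 q [-0.72  0.42  0.63  1.87 -0.3   0.95 -0.11]
slide [-0.   0.4 -0.1] rot [-0.001 -0.001  0.   ]
```

Floor contact came at z = 10.9 mm, where it was expected. Releasing and lifting.

Emit:
{"op": "send_rows", "data": {
  "motion": [
    {"claw": -0.2, "slide": [0, 0, 0], "delta_rot": [0, 0, 0]},
    {"claw": -0.2, "slide": [0, 0, 0], "delta_rot": [0, 0, 0]},
    {"claw": -0.2, "slide": [0, 0, 0], "delta_rot": [0, 0, 0]},
    {"claw": -0.2, "slide": [0, 0, 0], "delta_rot": [0, 0, 0]},
    {"claw": -0.2, "slide": [0, 0, 0], "delta_rot": [0, 0, 0]}
  ]
}}

```text
time: 23.65
position: [0.5721, 0.0895, 0.0098]
tool_rot: [2.385, 2.045, 0.0]
ft_force: [0.0, -0.0, -0.0]
grip_width: 0.395
grip_force: 0.0
```

Emit:
{"op": "send_rows", "data": {
  "motion": [
    {"claw": -0.2, "slide": [0, 0, -10], "delta_rot": [0, 0, 0]},
    {"claw": -0.2, "slide": [0, 0, -40], "delta_rot": [0, 0, 0]},
    {"claw": -0.2, "slide": [0, 0, -85], "delta_rot": [0, 0, 0]},
    {"claw": -0.2, "slide": [0, 0, -130], "delta_rot": [0, 0, 0]},
    {"claw": -0.2, "slide": [0, 0, -150], "delta_rot": [0, 0, 0]}
  ]
}}

```text
time: 24.15
position: [0.5744, 0.0893, 0.165]
tool_rot: [2.383, 2.043, 0.01]
ft_force: [0.6, 1.3, -0.9]
grip_width: 0.398
grip_force: 0.0
```

Emit:
{"op": "send_rows", "data": {
  "motion": [
    {"claw": 0.6, "slide": [0, 0, 0], "delta_rot": [0, 0, 0]},
    {"claw": 0.6, "slide": [0, 0, 0], "delta_rot": [0, 0, 0]},
    {"claw": 0.6, "slide": [0, 0, 0], "delta_rot": [0, 0, 0]},
    {"claw": 0.6, "slide": [0, 0, 0], "delta_rot": [0, 0, 0]}
  ]
}}

```text
time: 24.55
position: [0.571, 0.0893, 0.1583]
tool_rot: [-2.384, -2.044, 0.004]
ft_force: [0.1, -0.4, -0.0]
grip_width: 0.682
grip_force: 0.0
```

```bash
python3 - <<'E'
from plan import *
from bench import ctrl
import cv2
w=ctrl.get_image("wrist");s=ctrl.get_image("side")
F=tray([.57206,.08951,-.1535])
plan([(F((-.108,.075,.162)),-.1535),(F((-.108,.075,.07)),-.1535)])
for n,i in(("w",w),("s",s)):print(n,[proj(i,F(p))[0].round(0).tolist() for p in((0,.114,.017),(0,-.114,.017),(-.108,.075,.092))])
a=cv2.resize(w["color"],(480,360));b=cv2.resize(s["color"][160:270,220:330],(320,320),interpolation=cv2.INTER_CUBIC)
cv2.imwrite("pics/p6.png",np.hstack([a,cv2.copyMakeBorder(b,0,40,0,0,0)]))
E
```

```text
t 24.65 pos [0.5714 0.0893 0.1587] F [-0.1 -0.3 -0.9] w 0.75 gf 0.0 th -0.1531 q [-0.8   0.25  0.69  1.74 -0.17  1.22 -0.22]
slide [  75.4 -107.3   -3.2] rot [-0.002  0.001  0.   ]
slide [ 0.  0. 92.] rot [0. 0. 0.]
w [[285.0, 82.0], [285.0, 294.0], [140.0, 124.0]]
s [[274.0, 186.0], [299.0, 240.0], [242.0, 182.0]]
```

View pics/p6.png

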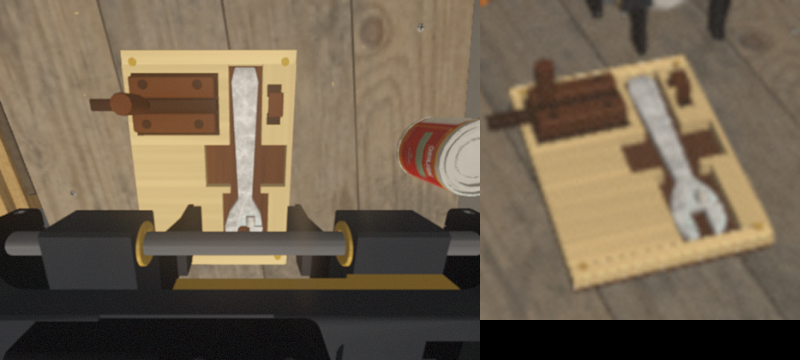

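The wrench lies in its cutout. Its shank end is at about (285,78) against a predicted (285,82), about 4 mm along the slot and inside the 10 mm tolerance. The bolt is still drawn, with the knob at (143,120). Back to the knob.

Emit:
{"op": "send_rows", "data": {
  "motion": [
    {"claw": 0.6, "slide": [19, -27, 0], "delta_rot": [0, 0, 0]},
    {"claw": 0.6, "slide": [38, -54, 0], "delta_rot": [0, 0, 0]},
    {"claw": 0.6, "slide": [56, -80, 0], "delta_rot": [0, 0, 0]},
    {"claw": 0.6, "slide": [70, -100, 0], "delta_rot": [0, 0, 0]},
    {"claw": 0.6, "slide": [75, -107, 0], "delta_rot": [0, 0, 0]}
  ]
}}

```text
time: 25.15
position: [0.4756, 0.1821, 0.1592]
tool_rot: [-2.38, -2.049, 0.001]
ft_force: [-0.5, -0.3, 0.4]
grip_width: 0.801
grip_force: 0.0
```

Emit:
{"op": "send_rows", "data": {
  "motion": [
    {"claw": 0.6, "slide": [0, 0, 0], "delta_rot": [0, 0, 0]},
    {"claw": 0.6, "slide": [0, 0, 30], "delta_rot": [0, 0, 0]},
    {"claw": 0.6, "slide": [0, 0, 60], "delta_rot": [0, 0, 0]},
    {"claw": 0.6, "slide": [0, 0, 80], "delta_rot": [0, 0, 0]},
    {"claw": 0.6, "slide": [0, 0, 87], "delta_rot": [0, 0, 0]}
  ]
}}

```text
time: 25.65
position: [0.4774, 0.1775, 0.0706]
tool_rot: [2.387, 2.042, -0.006]
ft_force: [-0.3, -0.1, 0.0]
grip_width: 0.8
grip_force: 0.0
```

Emit:
{"op": "send_rows", "data": {
  "motion": [
    {"claw": 0.2, "slide": [0, 0, 0], "delta_rot": [0, 0, 0]},
    {"claw": 0.2, "slide": [0, 0, 0], "delta_rot": [0, 0, 0]},
    {"claw": 0.2, "slide": [0, 0, 0], "delta_rot": [0, 0, 0]}
  ],
  "grip_force": 45
}}

```text
time: 25.95
position: [0.4789, 0.1801, 0.074]
tool_rot: [2.385, 2.044, 0.004]
ft_force: [0.2, 0.3, -0.4]
grip_width: 0.636
grip_force: 0.0
```

```bash
python3 - <<'E'
from plan import *
F=tray([.57206,.08951,-.1535])
plan([(F((-.107,.075,.072)),-.1535)]);q()
E
```

```text
t 25.95 pos [0.4789 0.1801 0.074 ] F [ 0.2  0.3 -0.4] w 0.636 gf 0.0 th -0.1535 q [-0.98  0.17  0.61  1.98 -0.12  1.02 -0.46]
slide [-0.3 -1.1  2. ] rot [ 0.002 -0.002  0.   ]
q mm 59.9 lateral 0.3 F along x 0.1 F [ 0.2  0.3 -0.4] w 0.636 z 0.074
```

Emit:
{"op": "send_rows", "data": {
  "motion": [
    {"claw": -1, "slide": [0, -1, 0], "delta_rot": [0, 0, 0]},
    {"claw": -1, "slide": [0, -1, 0], "delta_rot": [0, 0, 0]},
    {"claw": -1, "slide": [0, -1, 0], "delta_rot": [0, 0, 0]},
    {"claw": -1, "slide": [0, -1, 0], "delta_rot": [0, 0, 0]},
    {"claw": -1, "slide": [0, -1, 0], "delta_rot": [0, 0, 0]}
  ]
}}

```text
time: 26.45
position: [0.4767, 0.1801, 0.0728]
tool_rot: [-2.385, -2.045, -0.0]
ft_force: [0.6, -1.2, 0.4]
grip_width: 0.236
grip_force: 1.0
```

Emit:
{"op": "send_rows", "data": {
  "motion": [
    {"claw": -1, "slide": [0, 0, 0], "delta_rot": [0, 0, 0]},
    {"claw": -1, "slide": [0, 0, 0], "delta_rot": [0, 0, 0]},
    {"claw": -1, "slide": [0, 0, 0], "delta_rot": [0, 0, 0]}
  ]
}}

```text
time: 26.75
position: [0.4769, 0.1801, 0.0728]
tool_rot: [2.385, 2.045, 0.001]
ft_force: [0.6, 0.5, -0.0]
grip_width: 0.215
grip_force: 45.0
```

```bash
python3 -c "from plan import *;q()"
```

```text
q mm 61.9 lateral -0.0 F along x 0.5 F [ 0.6  0.5 -0. ] w 0.215 z 0.0728
```

Emit:
{"op": "send_rows", "data": {
  "motion": [
    {"claw": -1, "slide": [0, 7, 0], "delta_rot": [0, 0, 0]},
    {"claw": -1, "slide": [0, 15, 0], "delta_rot": [0, 0, 0]},
    {"claw": -1, "slide": [0, 23, 0], "delta_rot": [0, 0, 0]},
    {"claw": -1, "slide": [0, 31, 0], "delta_rot": [0, 0, 0]},
    {"claw": -1, "slide": [0, 39, 0], "delta_rot": [0, 0, 0]}
  ]
}}

```text
time: 27.25
position: [0.5127, 0.1746, 0.0728]
tool_rot: [-2.38, -2.043, 0.007]
ft_force: [-8.4, 0.1, 9.7]
grip_width: 0.215
grip_force: 45.0
```

Emit:
{"op": "send_rows", "data": {
  "motion": [
    {"claw": -1, "slide": [0, 8, 0], "delta_rot": [0, 0, 0]},
    {"claw": -1, "slide": [0, 16, 0], "delta_rot": [0, 0, 0]},
    {"claw": -1, "slide": [0, 23, 0], "delta_rot": [0, 0, 0]},
    {"claw": -1, "slide": [0, 27, 0], "delta_rot": [0, 0, 0]},
    {"claw": -1, "slide": [0, 28, 0], "delta_rot": [0, 0, 0]}
  ]
}}

```text
time: 27.75
position: [0.5382, 0.1708, 0.0728]
tool_rot: [-2.378, -2.041, 0.013]
ft_force: [-15.8, 0.6, 16.2]
grip_width: 0.217
grip_force: 45.1
```

```bash
python3 -c "from plan import *;q()"
```

```text
q mm -0.1 lateral 0.1 F along x -15.7 F [-15.8   0.6  16.2] w 0.217 z 0.0728
```

Home at q ≈ 0. Releasing and lifting clear.

Emit:
{"op": "send_rows", "data": {
  "motion": [
    {"claw": 0.5, "slide": [0, 0, 0], "delta_rot": [0, 0, 0]},
    {"claw": 0.5, "slide": [0, 0, 0], "delta_rot": [0, 0, 0]},
    {"claw": 0.5, "slide": [0, 0, 0], "delta_rot": [0, 0, 0]},
    {"claw": 0.5, "slide": [0, -4, 0], "delta_rot": [0, 0, 0]},
    {"claw": 0.5, "slide": [0, -4, 0], "delta_rot": [0, 0, 0]}
  ]
}}

```text
time: 28.25
position: [0.5386, 0.1705, 0.0727]
tool_rot: [-2.384, -2.045, 0.0]
ft_force: [0.4, -0.9, -0.4]
grip_width: 0.581
grip_force: 0.0
```

Emit:
{"op": "send_rows", "data": {
  "motion": [
    {"claw": 0.5, "slide": [0, 0, -15], "delta_rot": [0, 0, 0]},
    {"claw": 0.5, "slide": [0, 0, -45], "delta_rot": [0, 0, 0]},
    {"claw": 0.5, "slide": [0, 0, -85], "delta_rot": [0, 0, 0]},
    {"claw": 0.5, "slide": [0, 0, -120], "delta_rot": [0, 0, 0]},
    {"claw": 0.5, "slide": [0, 0, -130], "delta_rot": [0, 0, 0]}
  ]
}}

```text
time: 28.75
position: [0.5416, 0.1709, 0.2083]
tool_rot: [2.384, 2.043, 0.013]
ft_force: [0.8, -0.5, 0.5]
grip_width: 0.748
grip_force: 0.0
```

Emit:
{"op": "send_rows", "data": {
  "motion": [
    {"claw": 0.5, "slide": [0, 0, 0], "delta_rot": [0, 0, 0]},
    {"claw": 0.5, "slide": [0, 0, 0], "delta_rot": [0, 0, 0]},
    {"claw": 0.5, "slide": [0, 0, 0], "delta_rot": [0, 0, 0]}
  ]
}}

```text
time: 29.05
position: [0.5379, 0.1702, 0.2011]
tool_rot: [-2.384, -2.045, 0.004]
ft_force: [-1.1, -0.4, 0.1]
grip_width: 0.749
grip_force: 0.0
```

```bash
python3 - <<'E'
from plan import *
from bench import ctrl
import cv2
w=ctrl.get_image("wrist");s=ctrl.get_image("side");plan([])
F=tray([.57206,.08951,-.1535])
for n,i in(("w",w),("s",s)):print(n,[proj(i,F(p))[0].round(0).tolist() for p in((0,.114,.017),(-.046,.075,.092))])
a=cv2.resize(w["color"],(480,360));b=cv2.resize(s["color"][160:270,220:330],(320,320),interpolation=cv2.INTER_CUBIC)
cv2.imwrite("pics/p7.png",np.hstack([a,cv2.copyMakeBorder(b,0,40,0,0,0)]))
E
```

```text
t 29.15 pos [0.5381 0.1702 0.2013] F [-0.3 -0.7 -0.5] w 0.75 gf 0.0 th -0.153 q [-0.93  0.17  0.65  1.72 -0.11  1.29 -0.41]
w [[324.0, 157.0], [284.0, 206.0]]
s [[274.0, 186.0], [263.0, 178.0]]
```

View pics/p7.png

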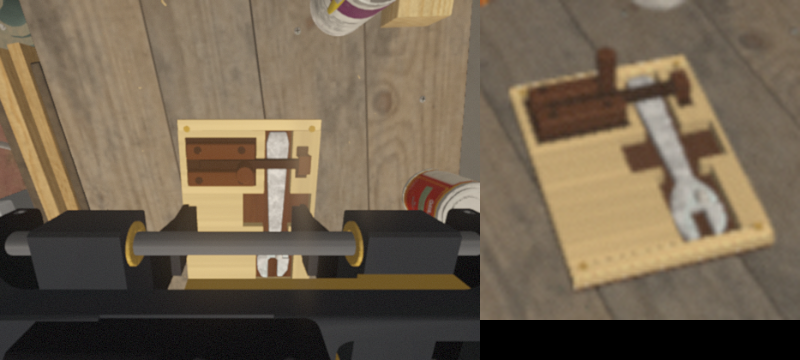

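The bolt lies across the wrench and into the keeper, with the knob at (245,174) in the picture, the wrench is flat, and the robot is clear. Handing in.

```bash
python3 -c "from bench import ctrl;print(ctrl.close_job())"
```

```text
the job is handed in; nothing more can be done
None
```

I worked the bolt free and drew it fully back, laid the wrench flat in its cutout, pushed the bolt home across it and let go; the job is handed in at about 29 s, with no verdict returned.

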